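# Tip the red ball out of the toy-maker's divided box

### The arm

A 6-joint arm with a two-finger parallel gripper is mounted at the origin on the work surface. World frame = base frame: x ahead of the robot, y to its left, z up, the work surface at z = 0. Lengths are in m, angles in rad, forces in N, time in s.
With the tool pointing down it reaches from about 0.275 to 0.825 m from the base axis. Payload 4.9 kg.
Tool frame: the origin (TCP) lies midway between the tips of the shut fingers; the grasp point (between the pads) lies 19 mm behind it (bot.grip_depth is the distance from the TCP to the grasp point, in m); z points along the fingers, y is the line along which they close (so a half turn about z gives the same grasp; the last joint's range is limited). The gripper opens to 85 mm and grips with 20 to 120 N. Pads are 22 mm wide; open, the fingers measure 114 mm over their backs; the gripper's body (76 mm by 85 mm) begins 54 mm behind the grasp point. The pads swing forward as they close: fully open they stand 13 mm farther back than shut.
Start: joints at [-1.284, 0.326, -0.193, 1.052, 0, 1.437], TCP at [0.225, -0.502, 0.231] pointing down, gripper open.
Joint ranges: [-2.65, 2.65], [-0.97, 1.79], [-1.3, 1.35], [-1.93, 2.1], [-1.47, 1.37], [-3.14, 3.14]. Speed limits (rad/s): [2.57, 2.57, 3.14, 3.14, 3.14, 3.14].

### API

Orientations are given as a unit quaternion [w, x, y, z].
In Python, from cell import bot gives the robot as it stands. Calls block until the motion is done:
- bot.move_pose(position, orientation): joint-space move of the TCP to a pose.
- bot.move_linear(position, speed=0.15, rotation=None, until_force=None): straight line of the TCP; rotation=None keeps the orientation; speed is the mean speed in m/s. With until_force (N) it stops when the force on the tool has changed by that much, and returns True; else False.
- bot.goto_joints(angles): joint-space move.
- bot.set_gripper(opening, grasp_force=None): opening from 0.0 (shut) to 1.0 (fully open); grasp_force is the grip in N (None keeps the last); returns when the fingers have stopped.
- bot.wait(seconds).
- bot.solve_ik(position, orientation): joint angles nearest the present ones, or None.
- bot.camera(name): name is "side" or "top" or "wrist"; returns the picture (384x512x3 uint8, red, green, blue); there is no depth.
- bot.calibration(name): a dict with "mtx" (3x3 intrinsics, pixels), "extrinsics" (4x4, takes a point from world to camera coordinates); the wrist camera has in their place "hand_eye" (4x4, takes a point from camera to tool coordinates, whose origin is the TCP and whose axes are the flange's). Camera axes: x right, y down, z forward; pixel columns grow to the right and rows downward; lengths in m; the calibration is good to about 2 mm. A picture is of the moment at which its call begins: read the wrist's pose just before it. calibration takes no time and is no camera call.
A pose or a line that the arm cannot do raises bot.PlanningError and nothing moves.
- bot.close_job(): hands the job in; it is judged then, once.
Trained networks look in the newest picture that a camera, given by its name, has taken for a name from the list of things; names that differ only in an ending like _2 or _b are one class to them, and where a whole thing is asked for, a point or a joint stands for the part that bears it (a point fixed in the world has none). Each returns a list of dicts, best first, with "confidence" (0 to 1); they miss things now and then, are a little off and sometimes report something else, mostly with a low value. They report only what shows in the picture. A call takes as long as a camera call. They do not tell look-alikes from the thing itself.
- bot.search_frame(camera, thing): "bbox" ([left, top, width, height] in pixels, round what is visible of it).
Readings, each from a call of its own:
- bot.read_clock(): time.
- bot.read_joint_positions(): joint angles.
- bot.read_joint_vel(): joint speeds.
- bot.read_joint_efforts(): joint torques, N m.
- bot.read_position(): TCP position.
- bot.read_tool_rot(): TCP orientation.
- bot.read_ft_force(): force on the tool from outside, world axes, zero at the start.
- bot.read_moment(): the same for the moment, N m.
- bot.read_gripper_width(): opening from 0.0 (shut) to 1.0 (fully open).
- bot.read_finger_force(): force on a finger pad.
Only numpy, scipy, OpenCV 4.12 (cv2) and the standard library are available. Lean on these libraries where they do the work, as an engineer would, in place of code of your own. Each camera call takes 0.05 s, during which the arm holds its last target. There are 200 camera calls.

### The job

Take the divided wooden box by its handle, carry it steadily over to the grey tray and tip it towards the corner of the red ball's compartment, so that only the red ball rolls out into the tray; do not touch the red ball with the gripper. Keep the blue and yellow balls in the box, and set the box back down level on the bench about where it stood (within 10 cm).

Things in the scene. Friction and masses are not known exactly. Their poses are not given: they have to be found in the camera images.
- box: Loose open divided box of pale wood, 150 x 150 mm, 0.35 kg, walls 40 mm high. Origin mid-underside, z up, x and y square to its sides. Crossed 4 mm walls along its x and y axes make four compartments, one per corner. White floors rise from 5 mm at the middle to 22 mm at each outer corner (10 degrees along the diagonal), where the walls leave a 45 mm gap for a ball. Three hold a ball, one is empty.
- handle (a point): Top centre of the box's handle, 97 mm above its underside: an upright green square post, 18 x 18 mm, sides parallel to the box's, mid-box, standing free from 42 to 97 mm; grip it across two opposite sides. Carried level, the box keeps its balls. Tilted 20 to 30 degrees down towards one corner, only that corner's ball rolls out, over the floor edge 106 mm from the middle.
- tray: Open square grey plastic tray, 240 x 240 mm, 50 mm high, wall and floor 6 mm thick, fixed to the bench. Origin at the middle of its underside, z up, x and y square to its sides.
- red: Red painted wooden ball, 30 mm in diameter, 11 g; origin at its centre. It starts in one compartment of the box, at the inner end by the handle, 17 mm from the middle along both box axes and 25 mm above the underside.
- blue: Blue painted wooden ball, 30 mm in diameter, 11 g; origin at its centre. It starts in one compartment of the box, at the inner end by the handle, 17 mm from the middle along both box axes and 25 mm above the underside.
- yellow: Yellow painted wooden ball, 30 mm in diameter, 11 g; origin at its centre. It starts in one compartment of the box, at the inner end by the handle, 17 mm from the middle along both box axes and 25 mm above the underside.
There are look-alikes about, which are no part of the job. Of the things like the box, leave any that is pink; of the rest the smaller one is meant.

How it is judged:
On the way, in this order (a step that is already met when the one before it is completed fails the run):
1. the box is lifted off the bench with all three balls in it (height (world z) of box above 0.03 m and x of red in the frame of box between -0.075 and 0.075 m and y of red in the frame of box between -0.075 and 0.075 m and z of red in the frame of box between 0 and 0.06 m and x of blue in the frame of box between -0.075 and 0.075 m and y of blue in the frame of box between -0.075 and 0.075 m and z of blue in the frame of box between 0 and 0.06 m and x of yellow in the frame of box between -0.075 and 0.075 m and y of yellow in the frame of box between -0.075 and 0.075 m and z of yellow in the frame of box between 0 and 0.06 m), for 0.1 s.
2. the red ball lies in the tray while the other two are in the box (x of red in the frame of tray between -0.115 and 0.115 m and y of red in the frame of tray between -0.115 and 0.115 m and z of red in the frame of tray between 0 and 0.045 m and x of blue in the frame of box between -0.075 and 0.075 m and y of blue in the frame of box between -0.075 and 0.075 m and z of blue in the frame of box between 0 and 0.06 m and x of yellow in the frame of box between -0.075 and 0.075 m and y of yellow in the frame of box between -0.075 and 0.075 m and z of yellow in the frame of box between 0 and 0.06 m), for 0.2 s.
At the end, for the whole second after the job is handed in: The red ball is inside the tray (its centre within the 240 mm square's walls and below the rim); the blue and yellow balls are inside the box; the box stands on the bench, level to 5 degrees, at rest, within 110 mm of where it started (all of step 2 and angle between box's own z axis and vertical below 0.09 rad and height (world z) of box below 0.008 m and distance of box from where it was at the start of the episode below 0.11 m and linear speed of box below 0.03 m/s); the robot touches nothing.
It fails at once if the blue or yellow ball leaves the box (distance between any of blue, yellow and box above 0.13 m).
It fails at once if the gripper touches the red ball (contact force between the fingers and red above 0.5 N).
It also fails if it takes over 67 s, if anything falls off the work surface, if the arm or the gripper's body presses on something with over 40 N, if the wrist force passes 120 N, or if a joint passes its speed limit or range.

## Working session

There is one attempt and no reset: what is moved stays moved. The work goes in short steps, each a Python script; the robot and the scene stay as the last script left them, time stands still between calls to the robot, and variables do not carry over. Pictures are saved under pics/ and viewed, at most 10 in all, crops included, and the job is handed in when it is done.

```bash
mkdir -p pics
python3 - <<'E'
from cell import bot
import cv2,numpy as np
ims=[]
for c in("top","side"):
    im=bot.camera(c); ims.append(im)
    cv2.imwrite(f"pics/{c}0.png",im[:,:,::-1])
    for t in("box","handle","tray","red","blue","yellow"):
        print(c,t,[(np.round(d["bbox"]).tolist(),round(d["confidence"],2)) for d in bot.search_frame(c,t)])
    k=bot.calibration(c);print(k["mtx"].tolist(),np.round(k["extrinsics"],3).tolist())
print(bot.calibration("wrist")["hand_eye"],bot.read_clock())
E
```

```text
top box [([220.0, 197.0, 65.0, 65.0], 0.82), ([235.0, 128.0, 47.0, 44.0], 0.77), ([100.0, 133.0, 61.0, 57.0], 0.73)]
top handle [([222.0, 193.0, 61.0, 64.0], 0.94), ([237.0, 128.0, 45.0, 44.0], 0.88), ([97.0, 131.0, 63.0, 54.0], 0.65)]
top tray [([332.0, 116.0, 70.0, 72.0], 0.75)]
top red []
top blue [([261.0, 152.0, 9.0, 5.0], 0.39)]
top yellow [([250.0, 138.0, 10.0, 9.0], 0.47)]
[[428.7530620544187, 0.0, 255.4543905561572], [0.0, 428.7530620544187, 185.6839608768477], [0.0, 0.0, 1.0]] [[-0.022, -1.0, 0.005, 0.227], [-0.988, 0.021, -0.151, 0.403], [0.151, -0.008, -0.988, 1.48], [0.0, 0.0, 0.0, 1.0]]
side box [([184.0, 172.0, 65.0, 54.0], 0.89), ([262.0, 183.0, 86.0, 85.0], 0.87), ([108.0, 319.0, 101.0, 64.0], 0.65)]
side handle [([180.0, 179.0, 66.0, 46.0], 0.77), ([259.0, 182.0, 94.0, 84.0], 0.71), ([107.0, 317.0, 103.0, 66.0], 0.58)]
side tray [([206.0, 96.0, 83.0, 58.0], 0.84)]
side red []
side blue [([216.0, 188.0, 12.0, 10.0], 0.49)]
side yellow []
[[357.98198662529427, 0.0, 256.84309234622276], [0.0, 357.98198662529427, 192.5418675574346], [0.0, 0.0, 1.0]] [[-0.979, -0.204, 0.011, 0.45], [-0.154, 0.705, -0.692, -0.029], [0.133, -0.68, -0.721, 1.111], [0.0, 0.0, 0.0, 1.0]]
[[-7.75695873e-04 -9.48360098e-01 -3.17194772e-01  8.14338054e-02]
 [ 9.99999681e-01 -6.74384342e-04 -4.29188740e-04  3.43172802e-05]
 [ 1.93114287e-04 -3.17195004e-01  9.48360318e-01 -1.43194525e-01]
 [ 0.00000000e+00  0.00000000e+00  0.00000000e+00  1.00000000e+00]] 0.7
```

View pics/top0.png

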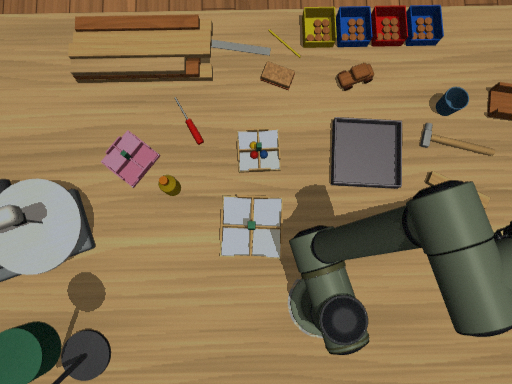

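View pics/side0.png

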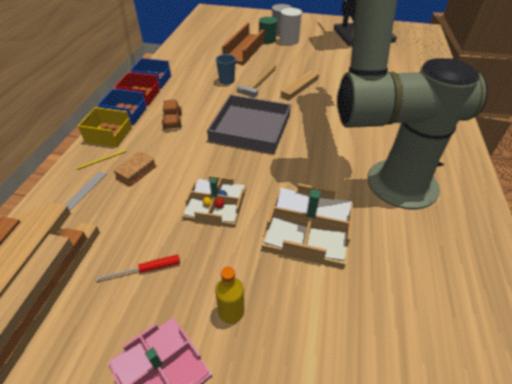

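The top image shows three candidates. The pink box is at (130,158), a larger pale box without balls is at (251,228), and a smaller pale box with three balls is at (259,150). The one meant is at (259,150): it isn't pink and is the smaller of the two pale ones. The tray is at (366,152). I'll confirm with an enlarged crop and compute positions.

```bash
cat > h.py <<'E'
from cell import bot
import cv2,numpy as np
from scipy.spatial.transform import Rotation as R
def T_wc(c):
    k=bot.calibration(c)
    if c!="wrist": return k["mtx"],np.linalg.inv(k["extrinsics"])
    q=np.array(bot.read_tool_rot()); T=np.eye(4)
    T[:3,:3]=R.from_quat(q,scalar_first=True).as_matrix(); T[:3,3]=bot.read_position()
    return k["mtx"],T@k["hand_eye"]
def pt(M,T,uv,z):
    d=T[:3,:3]@np.linalg.inv(M)@[*uv,1]; o=T[:3,3]
    return o+d*(z-o[2])/d[2]
def down(yaw,tilt=None):  # tool z down; yaw = world angle of tool x
    return R.from_euler("z",yaw)*R.from_euler("x",np.pi)
def q(r): return r.as_quat(scalar_first=True)
E
python3 - <<'E'
from h import *
M,T=T_wc("top")
im=cv2.imread("pics/top0.png")
for n,uv,z in[("box c",(259,151),.03),("handle",(258.5,147),.097),("tray",(366.5,152.5),.03)]: print(n,pt(M,T,uv,z).round(3))
print("tray corners",[pt(M,T,p,.05).round(3).tolist() for p in[(332,118),(402,119),(401,187),(331,186)]])
print(np.round(R.from_quat(bot.read_tool_rot(),scalar_first=True).as_matrix(),2))
cv2.imwrite("pics/crop.png",cv2.resize(im[115:185,220:300],None,fx=8,fy=8,interpolation=cv2.INTER_CUBIC))
E
```

```text
box c [0.533 0.203 0.03 ]
handle [0.531 0.206 0.097]
tray [ 0.519 -0.18   0.03 ]
tray corners [[0.643, -0.059, 0.05], [0.634, -0.309, 0.05], [0.389, -0.287, 0.05], [0.398, -0.044, 0.05]]
[[ 0.91  0.41  0.  ]
 [ 0.41 -0.91 -0.  ]
 [-0.    0.   -1.  ]]
```

View pics/crop.png

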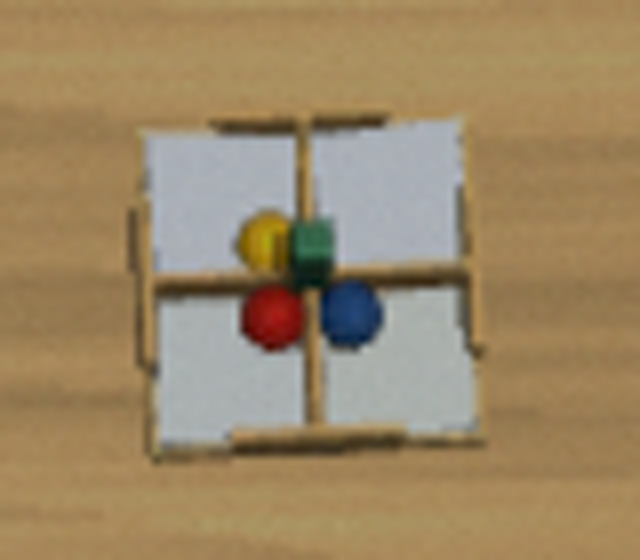

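The crop confirms the small pale box with three balls and a green post. Red is at lower left (−x,+y), yellow at upper left, blue at lower right, and the empty compartment is at upper right. Next I'll move above it and check reachability.

Run:
```python
from h import *
d=np.array([-1,1,0])/2**.5; a=np.cross([0,0,1],d)
for yaw in(0,np.pi/2,-np.pi/2,np.pi):
    o=[]
    for th in(0,15,30):
        Rb=R.from_rotvec(a*np.deg2rad(th)); p=np.array([.627,-.288,.12])+Rb.apply([0,0,.061])
        o.append(bot.solve_ik(p,q(Rb*down(yaw))))
    print(yaw,[None if j is None else np.round(j,2).tolist() for j in o], bot.solve_ik([.532,.205,.07],q(down(yaw))))
bot.move_pose([.532,.205,.22],q(down(0)))
im=bot.camera("wrist"); cv2.imwrite("pics/w0.png",im[:,:,::-1])
for t in("handle","red","blue","yellow"): print(t,[(np.round(x["bbox"]).tolist(),round(x["confidence"],2)) for x in bot.search_frame("wrist",t)])
M,T=T_wc("wrist"); np.savez("w0.npz",M=M,T=T); print(bot.read_clock())
```

```text
0 [[-0.54, 0.62, 0.15, 1.1, 0.0, 2.6], [-0.5, 0.42, -0.23, 0.67, -0.07, 2.63], [-0.45, 0.29, -0.57, 0.21, -0.17, 2.65]] [ 0.23834899  0.51728306 -0.34833825  0.70517501  0.         -2.90324366]
1.5707963267948966 [[-0.54, 0.62, 0.15, 1.1, 0.0, 1.03], [-0.5, 0.42, -0.23, 0.67, -0.07, 1.06], [-0.45, 0.29, -0.57, 0.21, -0.17, 1.08]] [ 0.23834899  0.51728306 -0.34833825  0.70517501  0.          1.80914532]
-1.5707963267948966 [[-0.54, 0.62, 0.15, 1.1, 0.0, -2.11], [-0.5, 0.42, -0.23, 0.67, -0.07, -2.08], [-0.45, 0.29, -0.57, 0.21, -0.17, -2.06]] [ 0.23834899  0.51728306 -0.34833825  0.70517501  0.         -1.33244733]
3.141592653589793 [[-0.54, 0.62, 0.15, 1.1, 0.0, -0.54], [-0.5, 0.42, -0.23, 0.67, -0.07, -0.51], [-0.45, 0.29, -0.57, 0.21, -0.17, -0.49]] [ 0.23834899  0.51728306 -0.34833825  0.70517501  0.          0.23834899]
handle [([159.0, 259.0, 144.0, 81.0], 0.88)]
red [([228.0, 159.0, 14.0, 20.0], 0.66)]
blue []
yellow [([227.0, 132.0, 26.0, 22.0], 0.85)]
4.55
```

View pics/w0.png

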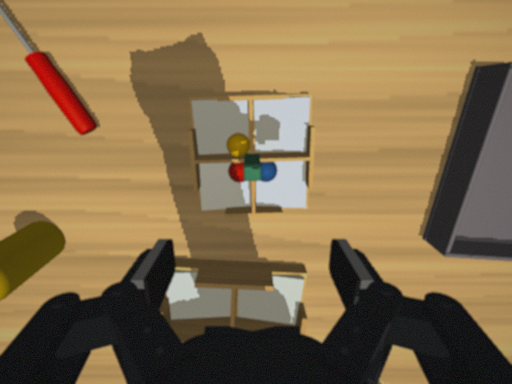

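The wrist view shows the target box at about (252,155), with its green post at (252,167), red at (237,171), blue at (267,171) and yellow at (238,145). The larger box is partly visible below it. Now I'll work out position and yaw.

Run:
```python
from h import *
f=np.load("w0.npz");M,T=f["M"],f["T"]
im=cv2.imread("pics/w0.png")
c=[pt(M,T,p,.022) for p in[(193,99),(310,96),(307,208),(202,210)]]
print(np.round(c,3),np.mean(c,0))
print("T",T[:3,3])
for a,b in((0,1),(3,2)): v=c[b]-c[a];print("yaw",np.rad2deg(np.arctan2(v[0],-v[1])), np.linalg.norm(v))
print("div",[pt(M,T,p,.04).round(4).tolist() for p in[(252,97),(253,210),(195,161),(310,157)]])
g=im.astype(int); m=((g[...,1]>g[...,2]+30)&(g[...,1]>g[...,0]+10)).astype(np.uint8)
n,_,s,ce=cv2.connectedComponentsWithStats(m)
for i in range(1,n):
    if s[i,4]>60: print(s[i],ce[i],pt(M,T,ce[i],.09))
cv2.imwrite("pics/w0c.png",cv2.resize(im[80:225,180:325],None,fx=4,fy=4,interpolation=cv2.INTER_CUBIC))
```

```text
[[0.611 0.275 0.022]
 [0.614 0.135 0.022]
 [0.469 0.129 0.022]
 [0.466 0.273 0.022]] [0.54004224 0.20312795 0.022     ]
T [0.61354677 0.20468769 0.36319773]
yaw 1.3250872079807225 0.1403891598397419
yaw 1.1167102040559658 0.14386004945065942
div [[0.6131, 0.2044, 0.04], [0.4738, 0.2032, 0.04], [0.539, 0.2742, 0.04], [0.5438, 0.1339, 0.04]]
[245 164  16  16 230] [252.37391304 172.20869565] [0.53843573 0.20410687 0.09      ]
```

View pics/w0c.png

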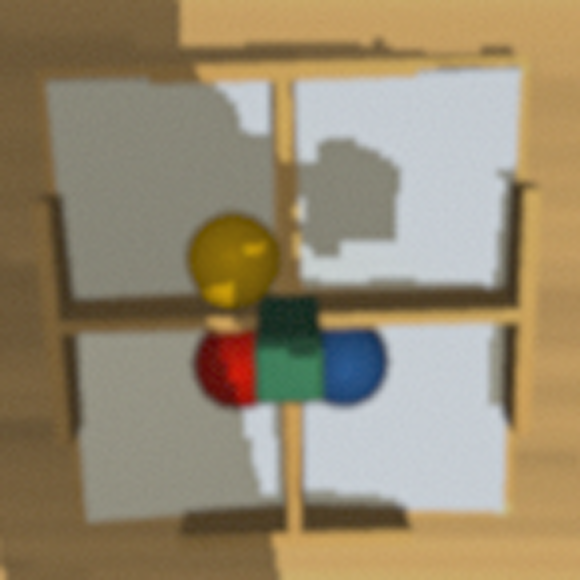

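The post top is at about (0.540, 0.204) with box yaw about 1.4°. I'll grasp with tool yaw ≈ π so joint 6 stays central, then lift.

Run:
```python
from h import *
r=down(np.pi+.025)
bot.move_pose([.540,.204,.16],q(r))
print("hit",bot.move_linear([.540,.204,.059],speed=.08,until_force=15))
bot.set_gripper(0.0,grasp_force=80)
print(bot.read_gripper_width(),bot.read_finger_force(),bot.read_position(),bot.read_ft_force())
bot.move_linear([.540,.204,.109],speed=.04)
bot.wait(.3)
im=bot.camera("side"); cv2.imwrite("pics/s1.png",cv2.resize(im[130:290,140:380],None,fx=3,fy=3)[:,:,::-1])
print(bot.read_gripper_width(),bot.read_finger_force(),bot.read_ft_force(),bot.read_moment(),bot.read_clock())
```

```text
hit False
0.20073515924909494 78.67342829704285 [0.5400755  0.20440353 0.05921013] [-0.42183956  1.6167272   2.41511518]
0.19885445155766637 78.00661325454712 [-0.26949933 -0.08208291 -4.12117249] [0.03390126 0.02106171 0.01466439] 10.9583
```

View pics/s1.png

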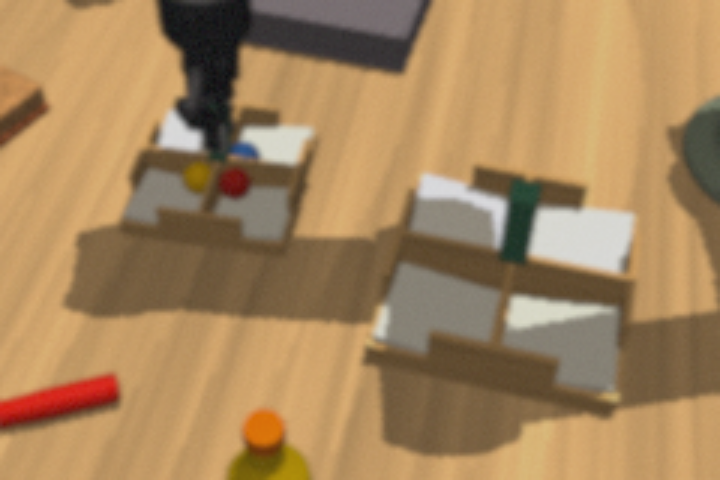

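The box is lifted level with all three balls in it (yellow (198,177), red (235,182), blue (243,151)). Next I'll carry it to the tray and tip it.

```bash
cat > tip.py <<'E'
from h import *
r=down(np.pi+.025); o=np.array([.625,-.285,.125]); h=.059
d=np.array([-1,1,0])/2**.5; a=np.cross([0,0,1],d)
def tilt(deg,speed):
    Rb=R.from_rotvec(a*np.deg2rad(deg))
    bot.move_linear(o+Rb.apply([0,0,h]),speed=speed,rotation=q(Rb*r))
E
python3 - <<'E'
from tip import *
bot.move_linear([.540,.204,.184],speed=.08)
bot.move_linear(o+[0,0,h],speed=.1)
bot.wait(.5)
tilt(26,.012); bot.wait(1.2)
im=bot.camera("side"); cv2.imwrite("pics/s2.png",cv2.resize(im[50:210,140:380],None,fx=3,fy=3)[:,:,::-1])
for t in("red","blue","yellow"): print(t,[(np.round(x["bbox"]).tolist(),round(x["confidence"],2)) for x in bot.search_frame("side",t)])
print(bot.read_gripper_width(),bot.read_ft_force(),bot.read_moment(),bot.read_clock())
E
```

```text
red []
blue []
yellow [([219.0, 80.0, 6.0, 7.0], 0.5)]
0.19896554852031573 [-0.26926772 -0.39712162 -3.78948318] [ 0.57772594  0.65943095 -0.00999443] 21.425
```

View pics/s2.png

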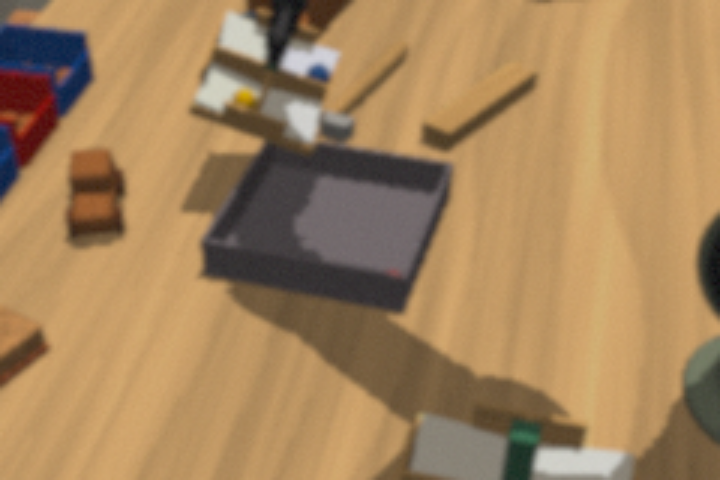

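Red is in the tray at the near corner (393,272). Yellow (245,98) and blue (318,73) are still in the box. Now I'll level it and return.

Run:
```python
from tip import *
tilt(0,.012); bot.wait(.8)
bot.move_linear([.540,.204,.184],speed=.1); bot.wait(.2)
bot.move_linear([.540,.204,.075],speed=.05)
print(bot.move_linear([.540,.204,.058],speed=.015,until_force=5),bot.read_position(),bot.read_ft_force())
bot.set_gripper(1.0); bot.wait(.3)
bot.move_linear([.540,.204,.2],speed=.08)
bot.move_pose([.36,-.1,.35],q(r)); bot.wait(.5)
for c in("side","top"):
    im=bot.camera(c); cv2.imwrite(f"pics/{c}3.png",im[:,:,::-1])
    for t in("red","blue","yellow"): print(c,t,[(np.round(x["bbox"]).tolist(),round(x["confidence"],2)) for x in bot.search_frame(c,t)])
a=cv2.imread("pics/side3.png")[80:240,140:380];b=cv2.imread("pics/top3.png")[100:200,220:410]
cv2.imwrite("pics/f.png",np.vstack([cv2.resize(a,(480,320)),cv2.resize(b,(480,253))]))
print(bot.read_clock())
```

```text
True [0.53982121 0.20395588 0.05921376] [ 0.36539313 -1.03034753  6.65592589]
side red [([184.0, 177.0, 60.0, 48.0], 0.63)]
side blue [([217.0, 188.0, 12.0, 9.0], 0.4)]
side yellow [([204.0, 196.0, 9.0, 11.0], 0.64)]
top red []
top blue [([260.0, 149.0, 8.0, 11.0], 0.48)]
top yellow [([251.0, 143.0, 6.0, 4.0], 0.45)]
38.4333
```

View pics/f.png

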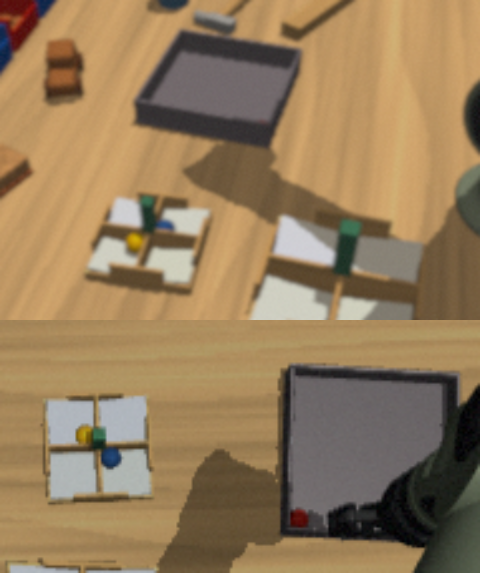

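The picture shows red in the tray's corner (300,518). Blue and yellow are in the box, which stands level at its old place, and the gripper is clear at z = 0.35.

```bash
python3 -c "
from cell import bot
print(bot.close_job())"
```

```text
the job is handed in; nothing more can be done
None
```

I handed the job in at about 38 s on the robot's clock: the last pictures show the red ball in the tray, blue and yellow still in the box, and the box level where it stood with the gripper clear; the judge's verdict was not shown.

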